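Demould a cast wedge and hold the hardness pen on its marked spot

ROBOT

A 7-joint arm with a two-finger parallel gripper is mounted at the origin on a cart in front of the work surface, level with it; the furniture and walls round the work are solid. World frame = base frame: x ahead of the robot, y to its left, z up, the work surface at z = 0. Lengths are in mm, angles in rad, forces in N, time in s.
With the tool pointing down it reaches from about 400 to 875 mm from the base axis. Payload 4.4 kg.
Tool frame: the origin (TCP) lies at the very end of the fingers, on their centre line; the grasp point (between the pads) lies 19 mm behind it; z points along the fingers, y is the direction in which the jaws open and shut (so a half turn about z gives the same grasp; the last joint's range is limited). The gripper opens to 85 mm and grips with 20 to 120 N. Pads are 22 mm wide; open, the fingers measure 114 mm over their backs; the gripper's body (76 mm by 85 mm) begins 54 mm behind the grasp point. The pads swing forward as they close: fully open they stand 13 mm farther back than shut.
Start: joints at [1.116, 0.628, 0.038, 1.517, -0.027, 0.996, -0.02], TCP at [246.429, -601.49, 231.313] pointing down, gripper open.
Joint ranges: [-3.06, 3.06], [-0.37, 2.12], [-1.25, 1.32], [0.18, 2.47], [-1.1, 4.24], [0.23, 1.98], [-2.94, 2.94]. Speed limits (rad/s): [2.57, 2.57, 3.14, 3.14, 3.14, 3.14, 3.14].

INTERFACE

Orientations are given as [roll, pitch, yaw] about the fixed x, y, z axes, in that order (R = Rz(yaw) Ry(pitch) Rx(roll)).
In Python, from cell import ctrl gives the robot as it stands. The module is installed in compiled form; this text tells all that it offers.
- The arm moves only by the shell command python3 -m jog 'ROWS'. ROWS is text: rows parted by semicolons, each of 7 numbers parted by spaces: the shift along the tool's x, y, z in mm, then the turn, a rotation vector about the tool's x, y, z in degrees, then the opening, from -1 (shut) to 1 (fully open). In form: x y z wx wy wz claw; .... A call has 1 to 8 rows; each row is the pose to reach, as a shift and turn from the pose commanded when the call began, along the tool's axes at that moment; what a row does not reach only later rows make up. A row lasts 1/8 s, in which the tool goes at most 62.5 mm and 10.7 degrees, less where a joint would pass 70% of its speed; a pose out of reach is approached as far as the arm can. A call with a gripper value outside its range is refused whole. The fingers move at their own pace and stop on an object; the grip force is fixed at half the most. Time passes only in rows, so rows that repeat a pose let the fingers close. It gives the time, the measured TCP pose, the force and the opening at its end, in the units of the state.
- ctrl.read_state(): the state, without advancing time (a new reading comes with each control period).
- ctrl.get_image(name): name is "scene" or "top" or "wrist"; returns a dict with "image" (400x640x3 uint8, red, green, blue), "z_map" (400x640 float32, mm along the optical axis (not along the pixel's ray), 0 where there is no reading), "vertical_fov" (degrees; the focal length in pixels is half the picture's height over the tangent of half this angle, whatever the lens; pixels are square), "cx", "cy" (the principal point, pixels), "k1" (the pictures are not rectified: a ray, as slopes to the right and down, at radius r is drawn at 1 + k1 r^2 times it, then the intrinsics apply), "extrinsics" (4x4, takes a point from world to camera coordinates); the wrist camera has in their place "hand_eye" (4x4, takes a point from camera to tool coordinates, whose origin is the TCP and whose axes are the flange's). Camera axes: x right, y down, z forward; pixel columns grow to the right and rows downward; lengths in mm; the calibration is good to about 2 mm. A picture is of the moment at which its call begins: read the wrist's pose just before it.
- ctrl.finish_job(): hands the job in, once; it reports no verdict.
The state is a dict: "clock": time; "qpos": joint angles; "qd": joint speeds; "tau": joint torques, N m; "eef_pos": TCP position; "tool_rot": TCP orientation; "force": force on the tool from outside, world axes, zero at the start; "torque": the same for the moment, N m; "width": finger opening in mm.
Only numpy, scipy, OpenCV 4.12 (cv2) and the standard library are available. Lean on these libraries where they do the work, as an engineer would, in place of code of your own. Each camera call takes 0.05 s, during which the arm holds its last target.

TASK

The casting has cured and the top half of its mould is already off: lift the cast wedge out of the lower mould half, set it down (do not drop it) fully home between the locating bars of the test bed and let go of it. Then take the hardness pen from its stand and hold it square to the wedge's sloping face with its tip inside the inked ring, pressing gently until the spring nose is about half-way in; never push the nose to its stop. Finish like that, still holding the pen pressed on the spot while the reading settles, and leave the other things on the table where they are.

Things in the scene. Friction and masses are not known exactly. Their poses are not given: they have to be found in the camera images.
- mould: Lower half of an aluminium mould: fixed flat plate 146 x 116 x 24 mm; origin under its centre, z up. Cavity in its top face: 79 (x) x 53 (y) mm, 8 mm deep, floor 16 mm above the table. Two steel dowels, 8 mm thick and high, stand on top at x, y = (61, 47) and (-61, -47) mm. The other mould half (46 mm thick, empty 57 x 37 mm pocket) lies at the back right and is not needed.
- wedge: Cast resin part, beige, 0.1 kg: flange 76 (x) x 50 (y) x 8 mm, on it a block 56 (x) x 36 (y) mm with upright parallel long sides (y = +-18) to grip. Origin under the flange's centre, z up, x to the high end. Top face slopes 20 deg: 24 mm high at x = -28, 34 in the middle, 44 at x = +28. Starts in the mould cavity, 1.5 mm play a side, flange top flush with the mould's top; nothing sticks.
- spot (a point): Centre of the inked ring (13 mm across, with four ticks and a centre dot) on the sloping face of the wedge, at x = -7, y = +6 mm from the wedge's origin and 31.6 mm above its underside. Its z axis is the outward normal of the sloping face, 20 degrees from the wedge's z axis, leaning towards the wedge's low end.
- test_bed: Test bed, a fixed grey plate 136 x 104 mm on rubber feet, its top face 12 mm above the table; origin at the table surface under its centre, z up. Four steel locating bars on it, 6 mm high with bevelled inner edges, frame a seat 79 (x) x 53 (y) mm for the flange of the wedge, 1.5 mm play on each side. The wedge fits either way round (its x along the bed's x or against it).
- bed_seat (a point): Centre of the test bed's seat, on the plate's top face 12 mm above the table; axes as the bed's. The wedge's origin comes here when it is seated.
- pen: Hardness pen, round, 120 mm long, 82 g. Origin at the nose tip when fully out, z from tip to cap. Steel nose 6 mm thick, 0 to 16 mm; metal barrel 16 mm thick, 16 (tapered to 26) to 50 mm; black grip 24 mm thick, 50 to 110 mm; cap to 120 mm. Starts upright in its stand, tip down 12 mm above the table, the grip's lower end on the tube's rim 62 mm above the table; lifts straight out.
- nose (a joint): Travel of the pen's spring nose into the barrel: 0 fully out, 0.012 m at its stop. It takes 1.6 N to start it, 4 N at half travel (0.006 m, where a dark line on the nose reaches the mouth of the barrel) and 6.4 N at the stop.
- pen_tip (a point): The very tip of the nose; moves with the nose, so it lies on the pen's axis as far from the pen's origin as the nose is pushed in.
- pen_stand: Stand of the pen, fixed: a round foot 72 mm across with an upright open tube, 28 mm outside, 19.6 mm bore, its rim 62 mm above the table; origin at the centre of the underside, z up.
- reagent_bottle: Bystander: pale lab bottle with black cap, 49 mm thick, 94 mm high, standing; origin under its centre.
- vial_1: Bystander: small glass vial with screw cap, 22 mm thick, 51 mm high, standing; origin under its centre.
- vial_2: Bystander: another such vial, beside the first; origin under its centre.
- spare_knob: Bystander: knurled knob 24 mm thick, 16 mm high; origin under its centre.
- tube_50: Bystander: capped tube 34 mm thick, 110 mm high, standing; origin under its centre.
Not all that is in view belongs to the job. What is shaped like the wedge but orange is not meant.

How it is judged:
By the outcome, as a careful person would: the job done as asked, in the order asked, and still so for the second after the job is handed in, while the arm keeps its last pose, push and grip.
It also fails if it takes over 48 s, if anything falls off the work surface, if the arm or the gripper's body presses on something with over 40 N, if the wrist force passes 120 N, or if a joint passes its speed limit or range.

## Working session

There is one attempt and no reset: what is moved stays moved. The work goes in short steps, Python scripts to look and compute and a shell command to move; the robot and the scene stay as the last step left them, time stands still between calls to the robot, and variables do not carry over. Pictures are saved under pics/ and viewed, and the job is handed in when it is done.

```bash
mkdir -p pics; ls
cat > h.py <<'E'
import numpy as np, cv2
from cell import ctrl
from scipy.spatial.transform import Rotation as R
def grab(n):
    s=ctrl.read_state(); d=ctrl.get_image(n); d['state']=s
    h=d['image'].shape[0]; d['f']=h/2/np.tan(np.radians(d['vertical_fov'])/2)
    if n=='wrist':
        T=np.eye(4); T[:3,:3]=R.from_euler('xyz',s['tool_rot']).as_matrix(); T[:3,3]=s['eef_pos']
        d['c2w']=T@np.array(d['hand_eye'])
    else: d['c2w']=np.linalg.inv(np.array(d['extrinsics']))
    return d
def rays(d,uv):
    uv=np.atleast_2d(np.array(uv,float)); xy=(uv-[d['cx'],d['cy']])/d['f']
    u=xy.copy()
    for _ in range(20):
        r2=(u**2).sum(1,keepdims=True); u=xy/(1+d['k1']*r2)
    return np.c_[u,np.ones(len(u))]
def onplane(d,uv,z):
    r=rays(d,uv)@d['c2w'][:3,:3].T; o=d['c2w'][:3,3]
    return o+r*((z-o[2])/r[:,2])[:,None]
def depthpt(d,uv):
    uv=np.atleast_2d(np.array(uv)); z=d['z_map'][uv[:,1].astype(int),uv[:,0].astype(int)]
    return (rays(d,uv)*z[:,None])@d['c2w'][:3,:3].T+d['c2w'][:3,3]
def cloud(d):
    h,w=d['z_map'].shape; v,u=np.mgrid[:h,:w]
    P=depthpt(d,np.c_[u.ravel(),v.ravel()]).reshape(h,w,3); P[d['z_map']==0]=np.nan
    return P
def proj(d,P):
    P=np.atleast_2d(P); c=(P-d['c2w'][:3,3])@d['c2w'][:3,:3]; u=c[:,:2]/c[:,2:]
    u=u*(1+d['k1']*(u**2).sum(1,keepdims=True)); return u*d['f']+[d['cx'],d['cy']]
def save(im,name,box=None,sc=1):
    if box: im=im[box[1]:box[3],box[0]:box[2]]
    im=cv2.resize(im,None,fx=sc,fy=sc,interpolation=cv2.INTER_CUBIC)
    cv2.imwrite('pics/'+name,cv2.cvtColor(im,cv2.COLOR_RGB2BGR))
E
python3 - <<'E'
from h import *
print(ctrl.read_state())
for n in ['scene','top','wrist']:
    d=grab(n); save(d['image'],n+'0.png'); print(n,d['f'],d['cx'],d['cy'],d['k1'],d['c2w'].round(3).tolist())
E
```

```text
pics
{'clock': 0.0, 'qpos': array([ 1.11623418,  0.62936432,  0.03844262,  1.51836118, -0.02698898,
        0.9963119 , -0.01997738]), 'qd': array([ 1.06651127e-03, -6.01008247e-05,  1.66210819e-03, -7.98214278e-05,
       -5.56678074e-05, -2.51480439e-04, -6.87265842e-04]), 'tau': array([-1.06757245e-03, -5.63406086e+01,  1.22678373e+00, -1.93443471e+01,
        1.12503703e-02,  1.04643137e-02, -1.44940930e-05]), 'eef_pos': array([ 246.16335668, -600.90546756,  230.37950522]), 'tool_rot': array([-3.13966632e+00,  3.59692874e-05,  3.88790417e-01]), 'force': array([ 0.46981519, -0.12405989,  0.80126746]), 'torque': array([ 0.01218131, -0.02723835,  0.02011642]), 'width': 85.15206963945272}
scene 423.63609243332905 324.90500969573003 198.76507565863352 -0.06152266678644619 [[0.557, -0.333, 0.761, -205.313], [-0.831, -0.244, 0.501, -612.006], [0.019, -0.911, -0.412, 465.84], [0.0, 0.0, 0.0, 1.0]]
top 429.4064588725214 318.546406417142 204.81654347065324 0.0003574991735659713 [[0.011, -0.997, 0.082, 412.533], [-1.0, -0.01, 0.021, -167.331], [-0.02, -0.082, -0.996, 991.963], [0.0, 0.0, 0.0, 1.0]]
wrist 343.61571557974713 316.99456561380447 204.70757786103383 -0.06430974873309754 [[0.379, -0.892, -0.246, 308.782], [-0.926, -0.366, -0.099, -575.93], [-0.001, 0.265, -0.964, 373.03], [0.0, 0.0, 0.0, 1.0]]
```

View pics/scene0.png

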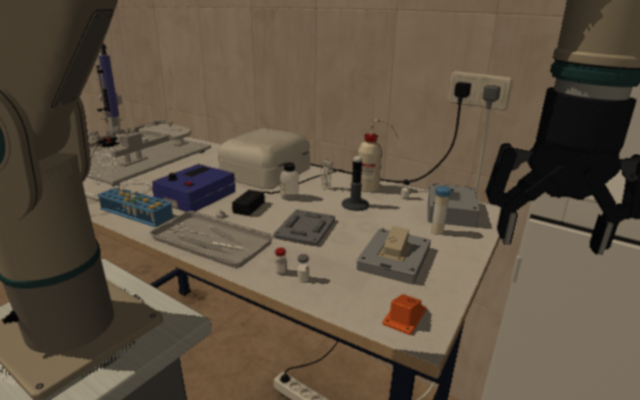

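View pics/top0.png

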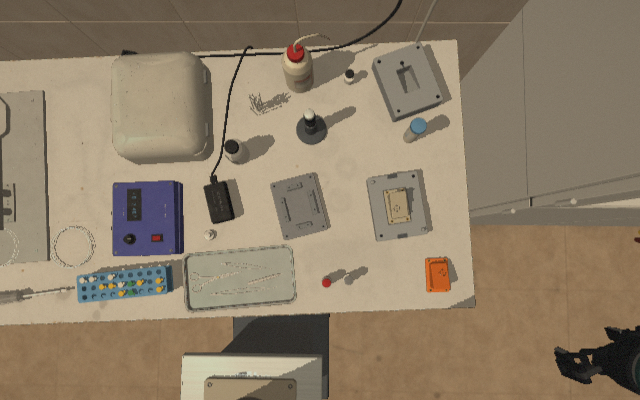

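View pics/wrist0.png

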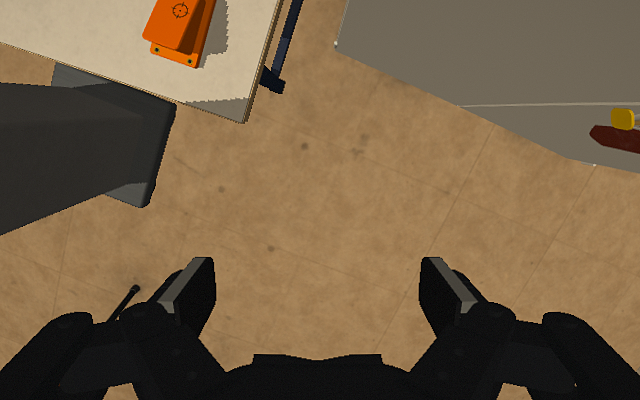

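Candidates for the wedge: the beige block at top (398,205) in the lower mould, the orange look-alike at top (437,275), and the empty other half at top (410,78). By the description it is the beige one. For the pen: the black upright item in the stand at top (310,120), with the bottle at (233,150) and the tube at (416,128) as the things it could be mixed up with. I'll check with crops.

Run:
```python
from h import *
d=grab('top'); 
a=cv2.resize(d['image'][160:250,350:450],None,fx=4,fy=4,interpolation=cv2.INTER_CUBIC)
b=cv2.resize(d['image'][160:250,255:345],None,fx=4,fy=4,interpolation=cv2.INTER_CUBIC)
save(np.hstack([a,b]),'crop1.png')
c=grab('scene'); save(c['image'],'crop2.png',(260,130,460,300),4)
for n,uv in dict(wedge=(398,205),mould=(375,190),bed=(300,206),stand=(311,127),cap=(310,114),knob=(349,76),vial=(327,283),orange=(437,275),tube=(417,126)).items():
    print(n,depthpt(d,uv).round(1))
P=cloud(d)
hsv=cv2.cvtColor(d['image'],cv2.COLOR_RGB2HSV)
```

```text
wedge [[ 491.5 -321.7   50.9]]
mould [[ 527.5 -274.5   22.6]]
bed [[ 490.3 -104.2   11.5]]
stand [[ 661.2 -129.2   63. ]]
cap [[ 670.3 -129.5  130.4]]
knob [[ 781.9 -212.8   51. ]]
vial [[ 320.5 -167.8   50.8]]
orange [[ 339.3 -409.6   32.4]]
tube [[ 652.8 -352.6  107.3]]
```

View pics/crop1.png

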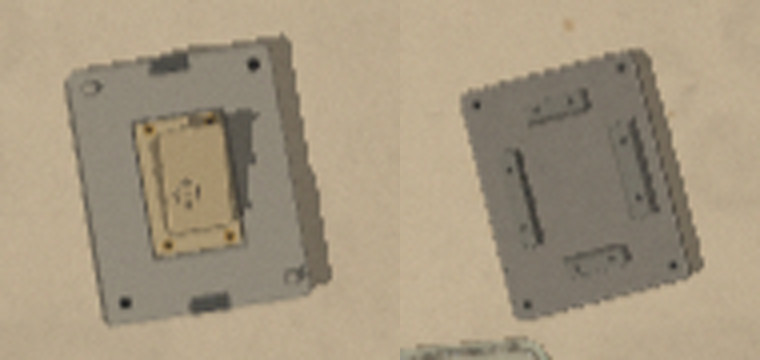

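View pics/crop2.png

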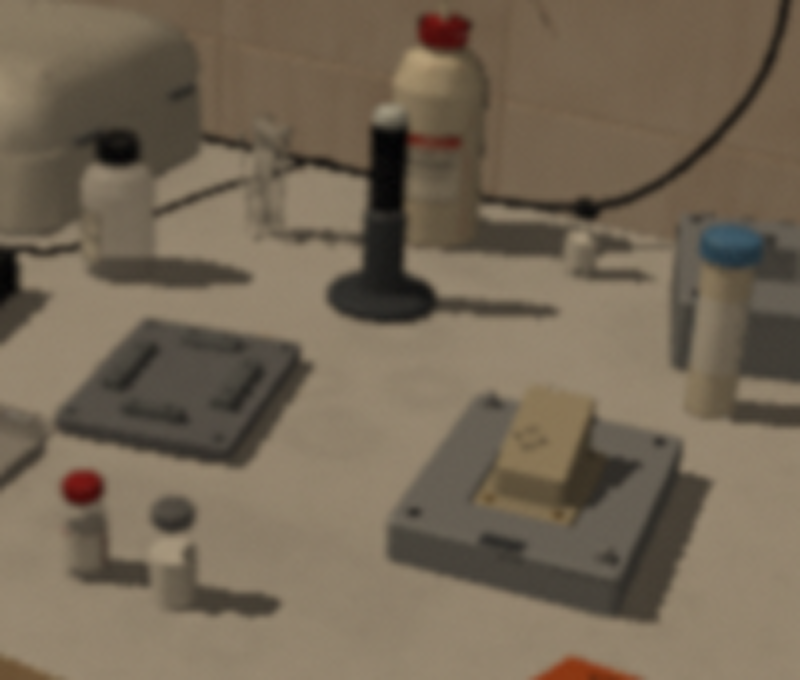

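The crops confirm it. The beige wedge is at top (398,205), with its high end towards image-up (world +x) and the ring on the low, left side. The bed at top (300,206) is empty. Next I'll work out coarse poses and the first move.

```bash
cat > rel.py <<'E'
from h import *
def rel(pos,yaw=None,Rt=None,cmd=None):
    """shift/turn in tool axes from the current measured pose"""
    s=ctrl.read_state(); Rc=R.from_euler('xyz',s['tool_rot'])
    if Rt is None: Rt=R.from_euler('xyz',[np.pi,0,yaw])
    print('shift',Rc.inv().apply(np.array(pos)-s['eef_pos']).round(1),'turn',np.degrees((Rc.inv()*Rt).as_rotvec()).round(2))
E
python3 - <<'E'
from rel import *
d=grab('top')
q=np.array([(135,122),(215,110),(243,242),(155,257)])/4+[350,160]
p=onplane(d,q,24); print(p.round(1),p.mean(0).round(1))
q=np.array([(465,95),(640,50),(695,270),(528,315)]); q=(q-[400,0])/4+[255,160]
p=onplane(d,q,12); print(p.round(1),p.mean(0).round(1))
w=grab('wrist'); print(np.array(w['hand_eye']).round(3))
rel([440,-320,200],0.13)
E
```

```text
[[ 526.4 -294.1   24. ]
 [ 533.6 -339.2   24. ]
 [ 459.1 -354.5   24. ]
 [ 450.2 -305.2   24. ]] [ 492.3 -323.2   24. ]
[[ 541.1  -37.1   12. ]
 [ 568.1 -137.7   12. ]
 [ 441.8 -170.6   12. ]
 [ 415.1  -75.7   12. ]] [ 491.5 -105.3   12. ]
[[  -0.      -0.964   -0.265   67.394]
 [   1.      -0.       0.       0.31 ]
 [  -0.      -0.265    0.964 -142.54 ]
 [   0.       0.       0.       1.   ]]
shift [ 285.8 -187.    31.2] turn [-0.03  0.   14.83]
```

```bash
python3 -m jog '48 -31 5 0 0 2.5 1;95 -62 10 0 0 5 1;143 -93 16 0 0 7.5 1;190 -124 21 0 0 10 1;238 -155 26 0 0 12.5 1;286 -187 31 0 0 14.8 1;286 -187 31 0 0 14.8 1'
python3 - <<'E'
from rel import *
d=grab('wrist'); save(d['image'],'w1.png'); np.savez('w1.npz',**{k:d[k] for k in ['image','z_map','c2w','f','cx','cy','k1']})
E
```

```text
clock: 1.23
eef_pos: [443.9, -314.2, 199.9]
tool_rot: [-3.138, -0.002, 0.14]
force: [-0.3, -1.4, 0.9]
width: 85.3
```

View pics/w1.png

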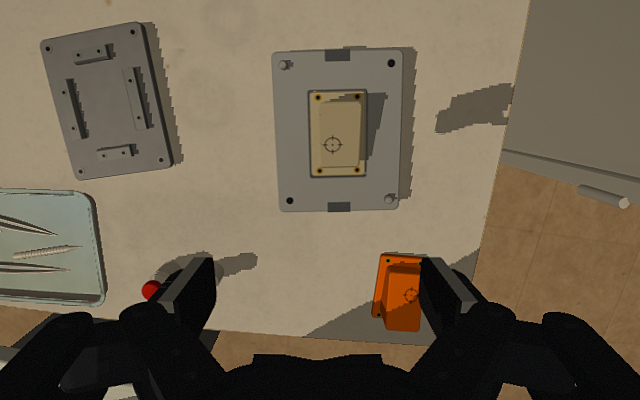

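The view shows the wedge flange at about (338,133), the ring at (333,145) and the bed at about (108,100). Next I'll fit rectangles to them.

```bash
cat > fit.py <<'E'
from rel import *
def rect(P2):
    (c,sz,a)=cv2.minAreaRect(P2.astype(np.float32)); 
    b=cv2.boxPoints((c,sz,a)); e=[b[1]-b[0],b[2]-b[1]]; L=max(e,key=np.linalg.norm)
    y=np.degrees(np.arctan2(L[1],L[0])); y=(y+90)%180-90
    return np.round(c,1),np.round(sz,1),round(y,2)
def big(m):
    cs,_=cv2.findContours(m.astype(np.uint8),cv2.RETR_EXTERNAL,cv2.CHAIN_APPROX_NONE)
    return max(cs,key=cv2.contourArea)[:,0,:]
E
python3 - <<'E'
from fit import *
d=dict(np.load('w1.npz')); P=cloud(d); im=d['image']; hsv=cv2.cvtColor(im,cv2.COLOR_RGB2HSV)
print('hsv',hsv[150,322],hsv[60,300],hsv[120,150],hsv[230,300],hsv[130,115], 'z table',P[230,300],P[60,300],P[130,115])
v,u=np.mgrid[:400,:640]
roi=(u>295)&(u<380)&(v>80)&(v<185)
sat=hsv[...,1].astype(int)
for t in (60,75,90):
    m=roi&(sat>t); c=big(m); print('wedge',t,rect(onplane(d,c,24)[:,:2]))
# block from depth
m=roi&(P[...,2]>35); print('block pts',m.sum(),rect(P[m][:,:2]))
m=(u>270)&(u<410)&(v>40)&(v<215)&(P[...,2]>12); c=big(m); print('mould',rect(onplane(d,c,24)[:,:2]))
m=(u>25)&(u<185)&(v>10)&(v<187)&(sat<60)&(P[...,2]>6); c=big(m); print('bed',rect(onplane(d,c,12)[:,:2]),sat[100,100],sat[230,300])
E
```

```text
hsv [ 20  96 138] [ 21  43 120] [20 28 54] [ 20  65 157] [ 20  42 110] z table [ 3.87793550e+02 -3.03565128e+02 -3.35686752e-01] [ 551.76184359 -283.66001147   23.21959727] [ 467.88083122 -113.3756181    12.42835653]
wedge 60 (array([ 492.9, -325.7]), array([76.5, 50.8]), np.float32(9.63))
wedge 75 (array([ 493. , -325.5]), array([75.9, 49.7]), np.float32(9.4))
wedge 90 (array([ 493.1, -325.6]), array([75.2, 49. ]), np.float32(9.76))
block pts 2772 (array([ 493.4, -325.2]), array([55.6, 36.2]), np.float32(9.19))
mould (array([ 493.4, -326.1]), array([147.3, 115.8]), np.float32(9.68))
bed (array([ 491. , -104.3]), array([135.4, 106.5]), np.float32(15.21)) 38 65
```

Run:
```python
from rel import *
rel([493,-325.5,28],0.166)
```

```text
shift [ 49.6  14.9 172.2] turn [-0.04 -0.02 -1.71]
```

```bash
python3 -m jog '30 10 40 0 0 -1 1;49.6 15 90 0 0 -1.7 1;49.6 15 140 0 0 -1.7 1;49.6 15 160 0 0 -1.7 1;49.6 15 160 0 0 -1.7 1'
python3 - <<'E'
from rel import *
rel([493,-325.5,28],0.166)
d=grab('wrist'); save(d['image'],'w2.png')
E
```

```text
clock: 1.9
eef_pos: [489.1, -329.7, 38.8]
tool_rot: [-3.14, 0.003, 0.158]
force: [-0.4, -0.2, 0.9]
width: 85.2
shift [ 4.5 -3.5 10.8] turn [-0.08  0.19 -0.47]
```

View pics/w2.png

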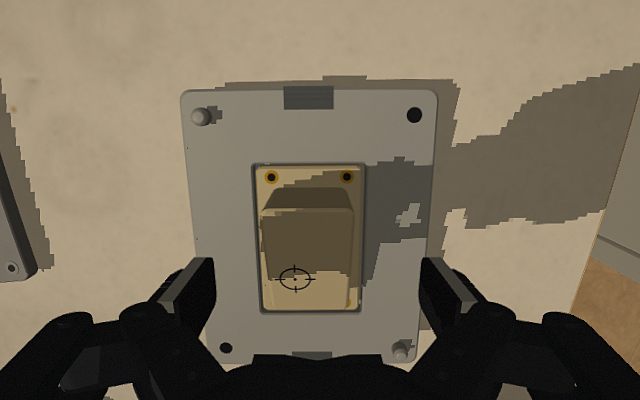

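```bash
python3 - <<'E'
from rel import *
rel([493,-325.5,28],0.166)
E
python3 -m jog '4.5 -3.7 10.5 0 0.1 -0.5 1;4.5 -3.7 10.5 0 0.1 -0.5 1;4.5 -3.7 10.5 0 0.1 -0.5 1'
python3 - <<'E'
from rel import *
rel([493,-325.5,28],0.166)
E
```

```text
shift [ 3.4 -4.1 12.1] turn [ 0.02  0.06 -0.46]
clock: 2.33
eef_pos: [495.6, -324.2, 30.4]
tool_rot: [3.141, -0.003, 0.169]
force: [-0.2, 0.3, 0.5]
width: 85.6
shift [-2.7  0.8  2.4] turn [ 0.04 -0.14  0.18]
```

```bash
python3 -m jog '-1.5 0 2 0 0 0 1;-1.5 0 2 0 0 0 -1;-1.5 0 2 0 0 0 -1;-1.5 0 2 0 0 0 -1;-1.5 0 2 0 0 0 -1;-1.5 0 2 0 0 0 -1;-1.5 0 2 0 0 0 -1'
python3 - <<'E'
from rel import *
d=grab('wrist'); save(d['image'],'w3.png'); print(ctrl.read_state())
E
```

```text
clock: 3.2
eef_pos: [494.0, -324.5, 28.1]
tool_rot: [3.141, -0.002, 0.169]
force: [-0.7, -1.3, 5.5]
width: 34.8
{'clock': 3.25, 'qpos': array([ 0.49644716,  0.8265956 ,  0.06067496,  1.83020439, -0.09814612,
        0.48558021, -0.77760098]), 'qd': array([ 5.22891892e-04,  1.99922655e-04,  6.27050281e-05, -4.22230536e-04,
        7.59889736e-05, -2.00440969e-03,  7.08581427e-04]), 'tau': array([-4.51730064e-02, -5.40934753e+01,  1.70929223e+00, -9.96330678e+00,
       -4.62056396e-04, -7.48769660e-02, -4.69984399e-03]), 'eef_pos': array([ 494.02245085, -324.53307827,   28.1508239 ]), 'tool_rot': array([ 3.14107656e+00, -2.34213088e-03,  1.68855430e-01]), 'force': array([-0.6322449 , -0.16251225,  5.80642193]), 'torque': array([ 0.04261221,  0.05822961, -0.01389982]), 'width': 34.51402929467124}
```

View pics/w3.png

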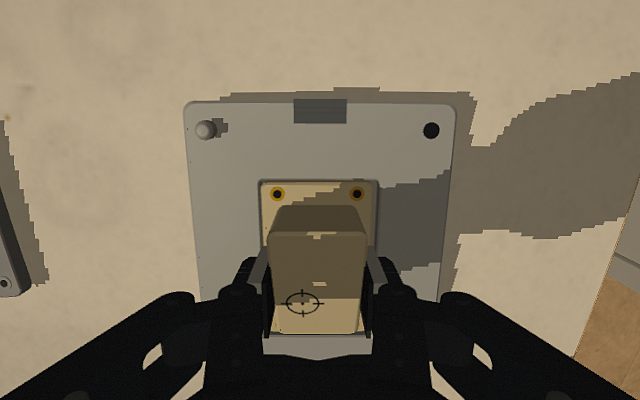

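Both pads are on the block and the width is 34.8 mm. I'll lift now.

```bash
python3 -m jog '0 0 -5 0 0 0 -1;0 0 -15 0 0 0 -1;0 0 -40 0 0 0 -1;0 0 -70 0 0 0 -1;0 0 -70 0 0 0 -1;0 0 -70 0 0 0 -1'
python3 - <<'E'
from rel import *
d=grab('wrist'); save(d['image'],'w4.png'); np.savez('w4.npz',**{k:d[k] for k in ['image','z_map','c2w','f','cx','cy','k1']},hand=d['hand_eye'])
t=grab('top'); save(t['image'],'t4.png',(200,100,480,310),2.8); 
rel([491,-104.3,105],np.radians(15.3))
E
```

```text
clock: 4.0
eef_pos: [493.1, -323.8, 97.4]
tool_rot: [-3.141, -0.001, 0.169]
force: [0.2, -0.0, -0.9]
width: 34.8
shift [  35.1 -216.6   -7.9] turn [-0.09 -0.01 -5.62]
```

View pics/w4.png

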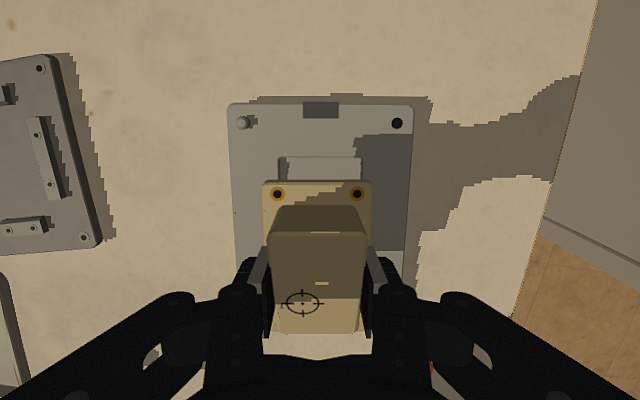

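View pics/t4.png

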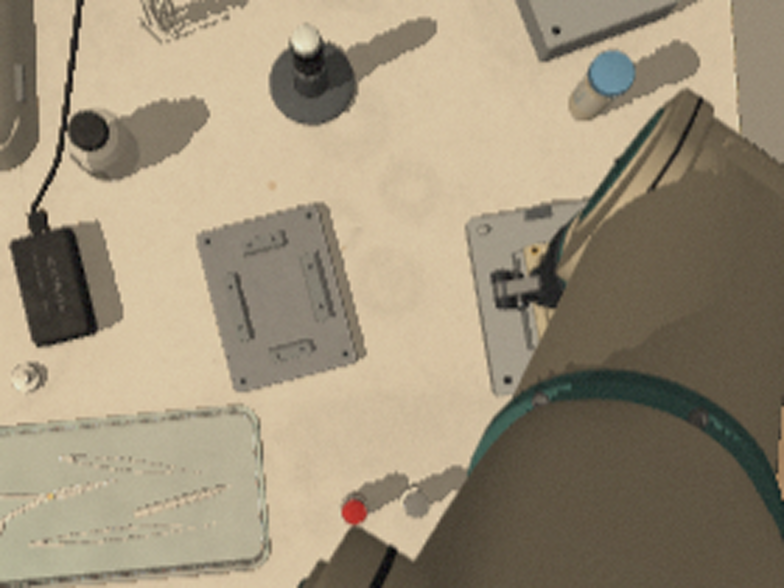

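The wedge is out and held square. Flange front corners are at (263,182) and (372,182), and the ring is at (302,302). Next I'll compute its pose in tool coordinates.

Run:
```python
from fit import *
d=dict(np.load('w4.npz')); d['c2w']=d['hand']
im=d['image']; save(im,'w4c.png',(240,160,400,345),4)
hsv=cv2.cvtColor(im,cv2.COLOR_RGB2HSV)
print(hsv[195,300],hsv[170,320],hsv[195,345])
print('front corners',onplane(d,[(263,182),(372,182)],4.1).round(1),'ring',onplane(d,[(302.5,302)],-19.5).round(1))
```

```text
[ 20  96 159] [ 20  41 132] [20 98 91]
front corners [[ 37.5 -23.3   4.1]
 [ 37.4  24.2   4.1]] ring [[ -7.2  -5.7 -19.5]]
```

View pics/w4c.png

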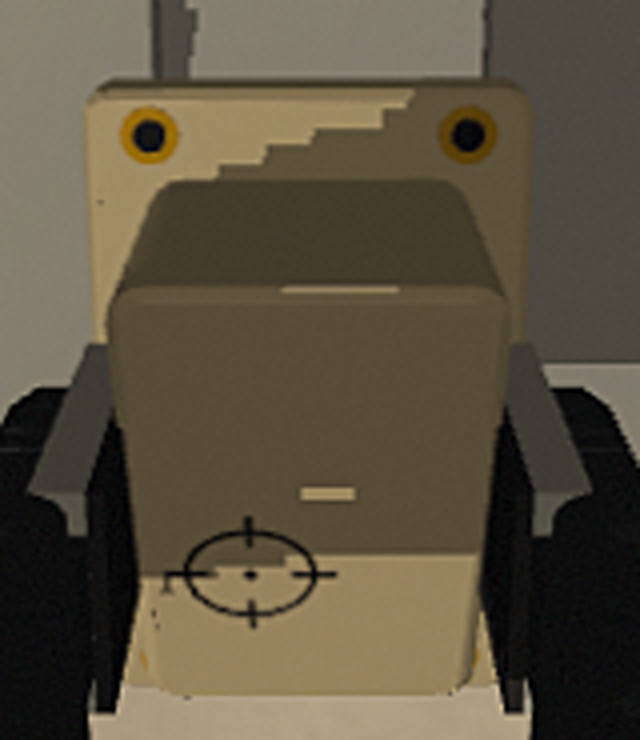

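```bash
python3 -m jog '6 -40 -20 0 0 -1 -1;12 -80 -25 0 0 -2 -1;18 -120 -25 0 0 -3 -1;24 -160 -20 0 0 -4 -1;30 -200 -12 0 0 -5 -1;35 -216.6 -8 0 0 -5.6 -1;35 -216.6 -8 0 0 -5.6 -1;35 -216.6 -8 0 0 -5.6 -1'
python3 - <<'E'
from rel import *
d=grab('wrist'); save(d['image'],'w5.png'); np.savez('w5.npz',**{k:d[k] for k in ['image','z_map','c2w','f','cx','cy','k1']},hand=d['hand_eye'])
rel([491,-104.3,105],np.radians(15.3))
E
```

```text
clock: 5.1
eef_pos: [491.8, -107.0, 105.9]
tool_rot: [3.14, -0.002, 0.264]
force: [-0.1, -0.8, -1.2]
width: 34.6
shift [-0.  -2.9  1. ] turn [ 0.09 -0.1  -0.19]
```

View pics/w5.png

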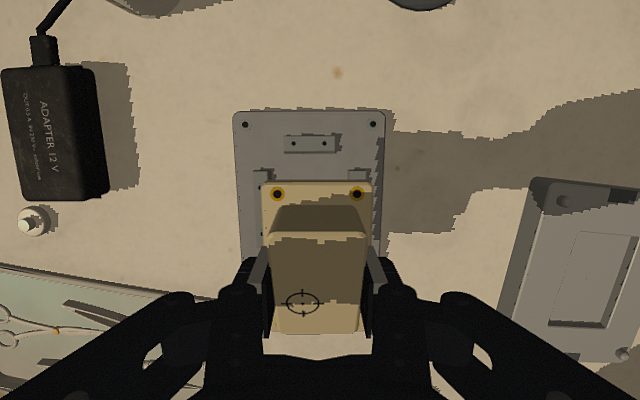

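Run:
```python
from fit import *
d=dict(np.load('w5.npz')); save(d['image'],'w5c.png',(220,95,400,275),4.4)
P=cloud(d); print(P[130,262],P[200,255])
t=dict(d); t['c2w']=d['hand']
v,u=np.mgrid[:400,:640]; hsv=cv2.cvtColor(d['image'],cv2.COLOR_RGB2HSV)
print(hsv[130,262],hsv[230,250],hsv[230,225],hsv[90,300])
g=cv2.cvtColor(d['image'],cv2.COLOR_RGB2GRAY)
# plate edges: sat profile
for r in (160,175,190,205,220): print(r,hsv[r,225:250,1].tolist())
for c in (255,270,350,365): print(c,hsv[100:122,c,1].tolist())
```

```text
[535.40491405 -57.08617372  11.94436281] [488.0315504  -63.7498872   17.51609614]
[ 17  40 114] [ 18  39 112] [ 19  65 180] [ 19  64 179]
160 [60, 61, 62, 63, 63, 63, 64, 65, 66, 63, 35, 40, 39, 37, 39, 36, 38, 35, 35, 40, 44, 40, 44, 42, 42]
175 [64, 64, 61, 63, 67, 68, 68, 66, 68, 64, 59, 35, 40, 41, 44, 44, 39, 41, 41, 40, 42, 42, 40, 40, 40]
190 [66, 63, 65, 64, 64, 68, 68, 73, 71, 69, 66, 61, 37, 40, 35, 37, 40, 40, 44, 42, 44, 41, 44, 40, 40]
205 [63, 63, 62, 63, 63, 63, 62, 62, 61, 61, 62, 64, 61, 40, 40, 40, 40, 42, 37, 44, 42, 40, 42, 40, 40]
220 [62, 61, 63, 61, 61, 63, 63, 62, 62, 62, 64, 69, 74, 72, 30, 36, 38, 36, 42, 42, 44, 41, 41, 44, 40]
255 [64, 64, 66, 63, 66, 63, 65, 68, 63, 64, 63, 38, 45, 40, 37, 38, 39, 39, 41, 42, 41, 42]
270 [64, 63, 63, 64, 64, 65, 63, 63, 64, 62, 62, 36, 36, 41, 36, 38, 38, 38, 40, 41, 42, 40]
350 [65, 66, 65, 65, 64, 66, 63, 65, 67, 63, 61, 38, 42, 33, 42, 40, 41, 39, 43, 41, 44, 43]
365 [65, 64, 65, 66, 65, 66, 65, 63, 63, 64, 44, 37, 41, 38, 38, 42, 41, 42, 39, 39, 41, 39]
```

View pics/w5c.png

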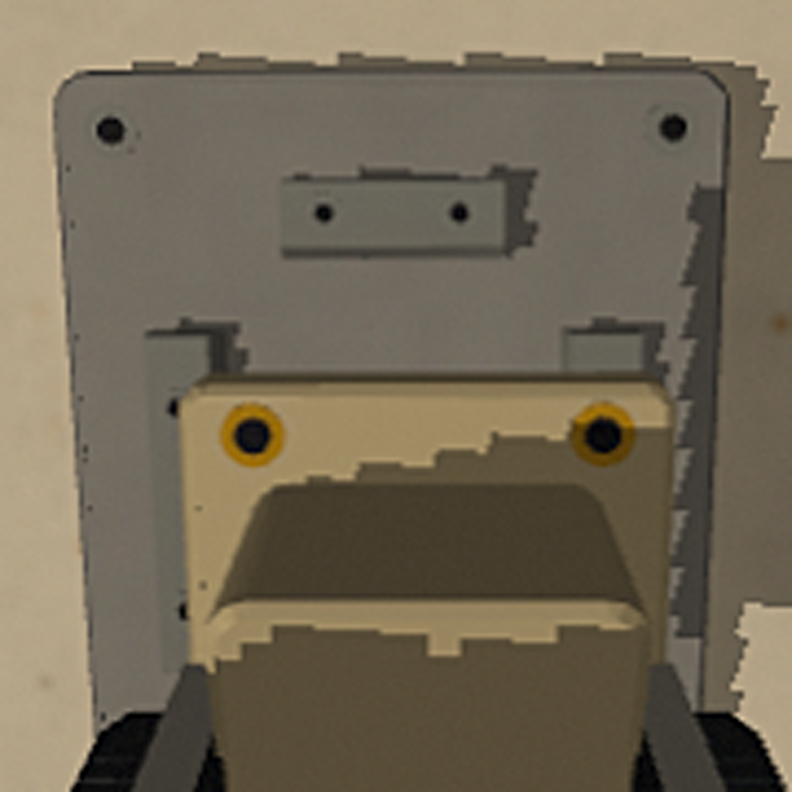

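Run:
```python
from fit import *
d=dict(np.load('w5.npz')); s=ctrl.read_state(); print(s['eef_pos'].round(2))
t=dict(d); t['c2w']=d['hand']; h=105.5
c=lambda L:np.array(L)/4.4+[220,95]
print('holes',onplane(t,c([(110,130),(673,127)]),h-12).round(1))
print('screws',onplane(t,c([(324,212),(460,212)]),h-18).round(1))
print('bar inner top/ bottom edge',onplane(t,c([(282,250),(505,250)]),h-18).round(1))
print('left',onplane(t,[(234.7,160),(238.9,220)],h-12).round(1),'right',onplane(t,c([(727,150),(703,680)]),h-12).round(1))
print('front',onplane(t,[(255,111),(365,110.3)],h-12).round(1))
print('flange holes',onplane(t,c([(253,436),(603,436)]),4.1).round(1))
```

```text
[ 491.8  -107.1   105.99]
holes [[ 58.6 -48.2  93.5]
 [ 59.   37.9  93.5]]
screws [[ 46.6 -15.2  87.5]
 [ 46.6   5.3  87.5]]
bar inner top/ bottom edge [[ 40.9 -21.7  87.5]
 [ 40.8  12.2  87.5]]
left [[ 34.7 -56.6  93.5]
 [ -8.8 -56.2  93.5]] right [[ 55.6  46.4  93.5]
 [-31.9  46.8  93.5]]
front [[ 67.5 -41.   93.5]
 [ 67.8  32.3  93.5]]
flange holes [[ 32.  -17.1   4.1]
 [ 32.   17.9   4.1]]
```

```bash
python3 -m jog '0 -4.5 20 0 0 -0.2 -1;0 -4.5 45 0 0 -0.2 -1;0 -4.5 65 0 0 -0.2 -1;0 -4.5 65 0 0 -0.2 -1;0 -4.5 65 0 0 -0.2 -1'
python3 - <<'E'
from rel import *
d=grab('wrist'); save(d['image'],'w6.png',(210,130,400,340),3.8); np.savez('w6.npz',**{k:d[k] for k in ['image','z_map','c2w','f','cx','cy','k1']},hand=d['hand_eye'])
rel([491,-104.3,105],np.radians(15.3)); print(ctrl.read_state()['eef_pos'])
E
```

```text
clock: 5.78
eef_pos: [491.0, -101.6, 41.5]
tool_rot: [3.141, -0.003, 0.269]
force: [-0.6, 0.6, -1.0]
width: 34.8
shift [ -0.8   2.8 -63.3] turn [ 0.07 -0.18  0.11]
[ 491.25686077 -101.45163884   41.70990204]
```

View pics/w6.png

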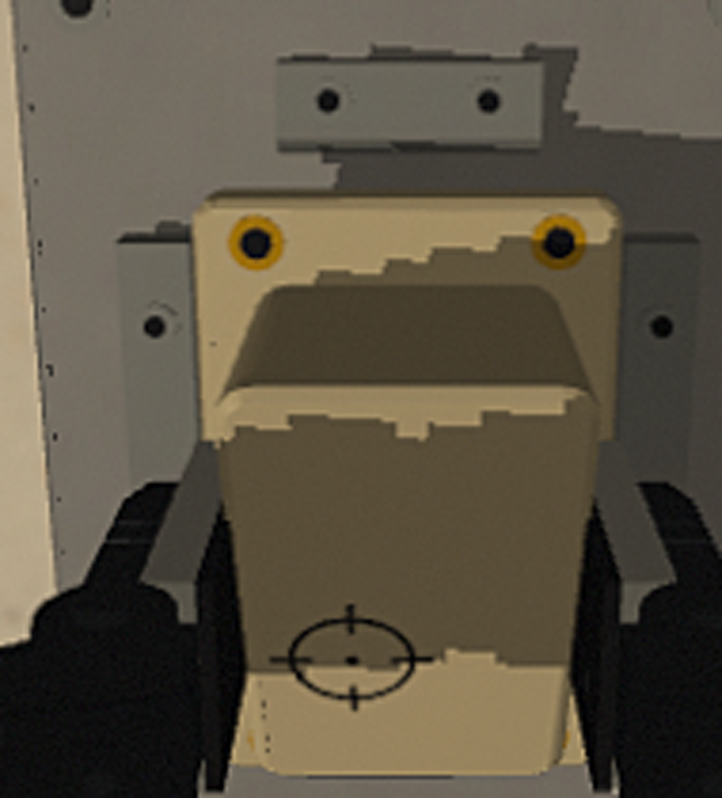

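Run:
```python
from fit import *
d=dict(np.load('w6.npz'));t=dict(d); t['c2w']=d['hand']
c=lambda L:np.array(L)/3.8+[210,130]
h=41.6
print('screws',onplane(t,c([(329,101),(489,101),(155,327),(662,327)]),h-18).round(2))
print('bar edge',onplane(t,c([(278,148),(542,146)]),h-18).round(1))
print('bar outer',onplane(t,c([(278,60),(542,57)]),h-18).round(1), 'side bars outer/front', onplane(t,c([(120,240),(698,237)]),h-18).round(1))
print('flange holes',onplane(t,c([(257,243),(560,243)]),4.1).round(2))
print('flange front',onplane(t,c([(300,195),(500,195)]),4.1).round(2),onplane(t,c([(300,190),(500,190)]),12.1).round(2))
```

```text
screws [[ 45.94  -9.59  23.6 ]
 [ 45.94  10.77  23.6 ]
 [ 15.86 -33.31  23.6 ]
 [ 15.82  34.37  23.6 ]]
bar edge [[ 39.9 -16.2  23.6]
 [ 40.2  17.7  23.6]]
bar outer [[ 51.1 -16.   23.6]
 [ 51.5  17.4  23.6]] side bars outer/front [[ 27.8 -37.3  23.6]
 [ 28.2  38.5  23.6]]
flange holes [[ 32.07 -17.02   4.1 ]
 [ 32.05  18.     4.1 ]]
flange front [[ 37.71 -11.92   4.1 ]
 [ 37.7   10.96   4.1 ]] [[ 36.71 -12.57  12.1 ]
 [ 36.69  11.53  12.1 ]]
```

The wedge is aligned with the bars to within a few tenths of a millimetre. I'll lower it in stages.

```bash
python3 -m jog '-0.3 0 5 0 0 0 -1;-0.3 0 9 0 0 0 -1;-0.3 0 12 0 0 0 -1;-0.3 0 14 0 0 0 -1;-0.3 0 15 0 0 0 -1;-0.3 0 15 0 0 0 -1'
```

```text
clock: 6.58
eef_pos: [490.3, -100.6, 25.8]
tool_rot: [3.141, -0.002, 0.27]
force: [0.2, 1.2, -0.9]
width: 34.5
```

```bash
python3 -m jog '0 0 1 0 0 0 -1;0 0 1.5 0 0 0 -1;0 0 2 0 0 0 -1;0 0 2 0 0 0 -1'
python3 - <<'E'
from rel import *
d=grab('wrist'); save(d['image'],'w7.png',(210,130,400,340),3.8); print(ctrl.read_state()['eef_pos'],ctrl.read_state()['force'])
E
```

```text
clock: 7.08
eef_pos: [490.4, -100.7, 24.1]
tool_rot: [3.141, -0.002, 0.27]
force: [0.4, -0.1, 3.7]
width: 34.8
[ 490.40296766 -100.67555279   24.11798566] [-0.94881358 -0.07435367  3.6857767 ]
```

View pics/w7.png

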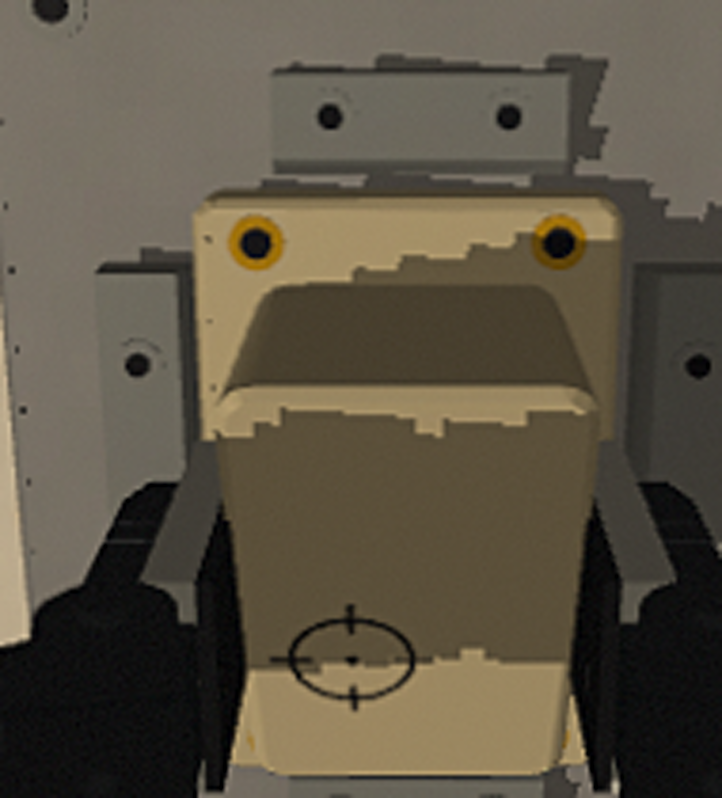

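Contact came at the expected height: 3.7 N with the TCP at z 24.1. I'll nudge it slightly towards centre, open, and rise.

```bash
python3 -m jog '0.2 0.7 0 0 0 0 -1;0.2 0.7 0 0 0 0 -1;0.2 0.7 0 0 0 0 0.2;0.2 0.7 0 0 0 0 1;0.2 0.7 0 0 0 0 1;0.2 0.7 0 0 0 0 1'
python3 -m jog '0 0 -20 0 0 0 1;0 0 -60 0 0 0 1;-15 0 -110 0 0 0 1;-30 0 -150 0 0 0 1;-30 0 -150 0 0 0 1'
python3 - <<'E'
from fit import *
d=grab('wrist'); save(d['image'],'w8.png'); np.savez('w8.npz',**{k:d[k] for k in ['image','z_map','c2w','f','cx','cy','k1']},hand=d['hand_eye'])
t=grab('top');save(t['image'],'t8.png',(240,60,400,240),3.3); np.savez('t8.npz',**{k:t[k] for k in ['image','z_map','c2w','f','cx','cy','k1']})
E
```

```text
clock: 7.88
eef_pos: [490.8, -101.4, 23.8]
tool_rot: [3.141, -0.002, 0.27]
force: [-0.2, 0.2, -0.5]
width: 85.3
clock: 8.5
eef_pos: [462.4, -110.2, 176.5]
tool_rot: [3.139, -0.007, 0.269]
force: [0.5, -0.3, -0.8]
width: 85.3
```

View pics/w8.png

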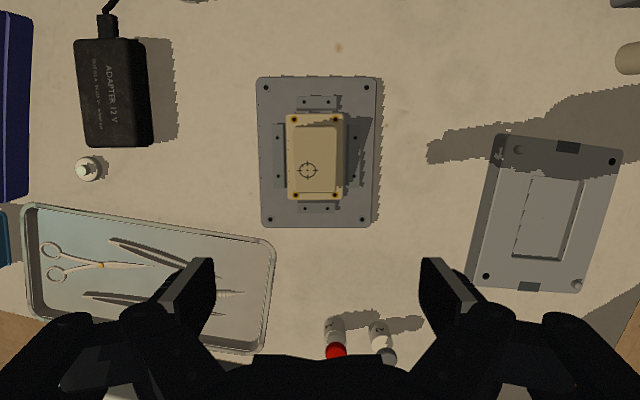

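View pics/t8.png

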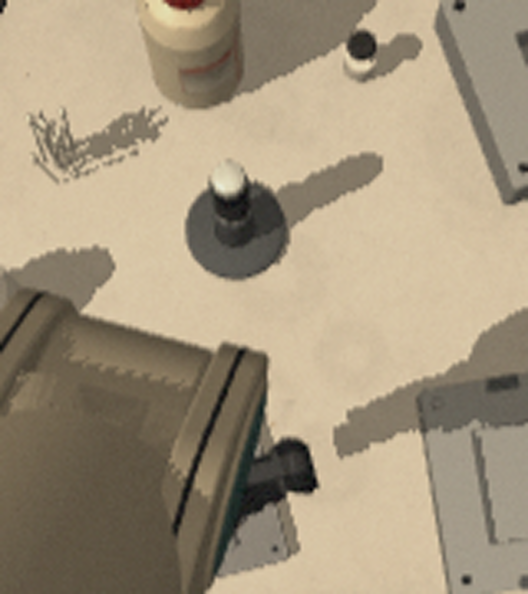

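Run:
```python
from fit import *
d=dict(np.load('w8.npz')); P=cloud(d); hsv=cv2.cvtColor(d['image'],cv2.COLOR_RGB2HSV); v,u=np.mgrid[:400,:640]
sat=hsv[...,1].astype(int)
roi=(u>278)&(u<352)&(v>105)&(v<208)
for t in (55,65,75): c=big(roi&(sat>t)); print('flange',rect(onplane(d,c,20)[:,:2]))
m=roi&(P[...,2]>30); print('block',m.sum(),rect(P[m][:,:2]))
ff=roi&(P[...,2]<25)&(P[...,2]>15)&(sat>65); print('flange z',np.median(P[ff][:,2]))
# per-corner flange z
for q in [(293,119),(338,118),(295,196),(338,196),(265,86),(368,88),(268,220),(372,218)]: print(q,depthpt(d,q).round(1))
m=(u>250)&(u<382)&(v>70)&(v<232)&(sat<58)&(P[...,2]>6)&(P[...,2]<25); m|=roi; c=big(m); print('bed',rect(onplane(d,c,12)[:,:2]))
top=P[m&(P[...,2]>30)] if 0 else P[roi&(P[...,2]>30)]
# plane fit to slope
A=np.c_[top[:,:2],np.ones(len(top))]; 
ok=np.ones(len(A),bool)
for _ in range(5):
    s,*_=np.linalg.lstsq(A[ok],top[ok,2],rcond=None); ok=abs(A@s-top[:,2])<1.5
print('slope',np.degrees(np.arctan(np.hypot(s[0],s[1]))),np.degrees(np.arctan2(s[1],s[0])),s)
print('ring',depthpt(d,(310,174)),onplane(d,[(307.5,170.5)],43.6))
t=dict(np.load('t8.npz')); 
print('cap',onplane(t,[(309.4,113.6)],128),'foot',onplane(t,[(311.8,129.7)],5))
Q=cloud(t); uu=(u>290)&(u<335)&(v>100)&(v<150)
m=uu&(Q[...,2]>120); print('cap pts',m.sum(),Q[m].mean(0),Q[m].min(0),Q[m].max(0))
m=uu&(Q[...,2]>50)&(Q[...,2]<75); print('rim pts',m.sum(),Q[m].min(0),Q[m].max(0))
hs=cv2.cvtColor(t['image'],cv2.COLOR_RGB2HSV)
m=uu&(hs[...,2]<95)&(Q[...,2]<20)&(Q[...,2]>2); 
c=big(m); print('foot circle',cv2.minEnclosingCircle(onplane(t,c,8)[:,:2].astype(np.float32)))
```

```text
flange (array([ 489.6, -101.1]), array([76.1, 50.8]), np.float32(15.59))
flange (array([ 490.1, -101. ]), array([75.2, 50.7]), np.float32(15.61))
flange (array([ 490. , -100.9]), array([75.1, 50.2]), np.float32(15.52))
block 2959 (array([ 490.2, -101.1]), array([55.9, 35.4]), np.float32(15.72))
flange z 19.8311506817943
(293, 119) [[516.7 -74.9  21.6]]
(338, 118) [[ 527.6 -111.5   19.7]]
(295, 196) [[452.  -93.3  20. ]]
(338, 196) [[ 462.  -130.6   19.4]]
(265, 86) [[536.8 -44.6  13.5]]
(368, 88) [[ 558.8 -129.9   10.7]]
(268, 220) [[420.7 -74.6  11.7]]
(372, 218) [[ 4.456e+02 -1.711e+02  3.000e-01]]
bed (array([ 491.1, -101.9]), array([135. , 103.5]), np.float32(15.33))
slope 19.90222483421796 16.055810296374503 [ 3.47916725e-01  1.00130380e-01 -1.14245782e+02]
ring [[ 478.59368569 -100.44497305   42.11830189]] [[481.08374102 -97.70163078  43.6       ]]
cap [[ 671.87012549 -128.18568606  128.        ]] foot [[ 670.32377914 -128.74491425    5.        ]]
cap pts 100 [ 670.55638007 -127.10625068  129.73921577] [ 661.95805582 -137.57006548  120.48357044] [ 681.34519066 -116.88750704  134.87787868]
rim pts 52 [ 658.59333674 -140.08492561   50.68852365] [ 675.95549949 -113.17127726   73.39289081]
foot circle ((671.19482421875, -128.11199951171875), 34.73603820800781)
```

The wedge is seated: flange top z≈20 at its corners and offset from the bed about 1 mm, within the play. Next is reach. With the tool aligned to the pen, the 20° press pose would run joint 6 out of range, so I'll grip the pen with the tool tilted about the jaw axis. First I'll check the clearances around the pen.

Run:
```python
from fit import *
print(ctrl.read_state()['qpos'].round(3),ctrl.read_state()['eef_pos'].round(1))
t=dict(np.load('t8.npz')); Q=cloud(t); v,u=np.mgrid[:400,:640]
for n,(a,b,c,e) in dict(bottle=(280,35,320,100),bot2=(220,135,250,165),knobby=(340,60,360,90)).items():
    m=(u>=a)&(u<c)&(v>=b)&(v<e)&(Q[...,2]>15); p=Q[m]; print(n,m.sum(),np.nanpercentile(p,[2,50,98],axis=0).round(0).tolist())
print('wall',depthpt(t,[(300,20),(400,20),(350,40)]).round(0))
# fit arm model with available states: L1,L2
```

```text
[ 0.097  0.469  0.107  2.06  -0.085  0.614 -1.038] [ 461.7 -109.2  173.9]
bottle 1262 [[760.0, -130.0, 21.0], [776.0, -103.0, 124.0], [807.0, -70.0, 198.0]]
bot2 558 [[488.0, -86.0, 55.0], [598.0, 29.0, 94.0], [630.0, 58.0, 572.0]]
knobby 113 [[780.0, -223.0, 18.0], [787.0, -213.0, 47.0], [799.0, -203.0, 53.0]]
wall [[ 898. -102.   80.]
 [ 898. -323.   79.]
 [ 898. -218.  -16.]]
```

Run:
```python
from fit import *
rel([633,-96,220],np.radians(-40))
```

```text
shift [168.7  33.  -45.6] turn [-5.000e-02 -1.500e-01  5.548e+01]
```

```bash
python3 -m jog '25 5 -12 0 0 9 1;55 11 -22 0 0 18 1;85 17 -35 0 0 27 1;115 23 -46 0 0 37 1;145 28 -46 0 0 46 1;168 33 -46 0 0 55.5 1;168 33 -46 0 0 55.5 1;168 33 -46 0 0 55.5 1'
python3 - <<'E'
from fit import *
d=grab('wrist'); save(d['image'],'w9.png'); np.savez('w9.npz',**{k:d[k] for k in ['image','z_map','c2w','f','cx','cy','k1']},hand=d['hand_eye'])
print(ctrl.read_state()['qpos'].round(2))
E
```

```text
clock: 9.6
eef_pos: [630.8, -96.3, 218.5]
tool_rot: [3.141, 0.001, -0.697]
force: [0.0, 0.4, 0.7]
width: 85.5
[-0.13  0.65  0.4   1.57 -0.29  0.98 -1.9 ]
```

View pics/w9.png

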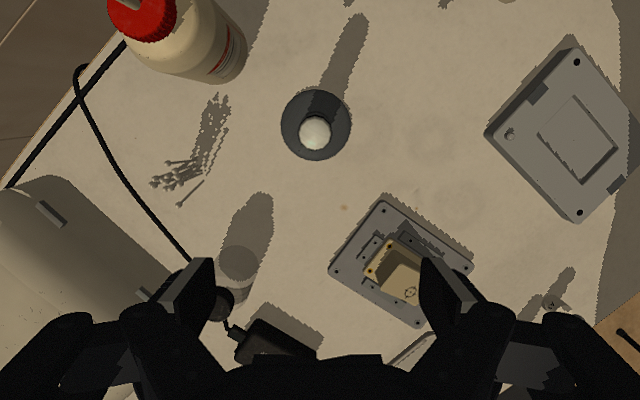

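The pen's cap is at (315,133), over its stand foot at (316,125). Fitting both.

Run:
```python
from fit import *
d=dict(np.load('w9.npz')); P=cloud(d); v,u=np.mgrid[:400,:640]; hsv=cv2.cvtColor(d['image'],cv2.COLOR_RGB2HSV)
roi=(u>275)&(u<358)&(v>84)&(v<165)
c=big(roi&(P[...,2]>105)); print('cap/grip by depth', P[roi&(P[...,2]>125)].mean(0), np.nanmax(P[roi][:,2]))
cap=roi&(hsv[...,2]>130)&(P[...,2]>100); c=big(cap); (x,y),r=cv2.minEnclosingCircle(c); print('cap px',x,y,r,onplane(d,[(x,y)],130))
ft=roi&(hsv[...,2]<90)&(P[...,2]<40)&(P[...,2]>3); print(np.nanmedian(P[ft][:,2])); 
c=big((roi&(P[...,2]>3)&(hsv[...,2]<90))|cap)
(x,y),r=cv2.minEnclosingCircle(c);print('foot px',x,y,r,onplane(d,[(x,y)],6))
G=np.array([671,-128.,98]);
```

```text
cap/grip by depth [ 672.63646719 -128.9736071   130.86292189] 133.713906200021
cap px 314.0952453613281 134.09524536132812 15.13343620300293 [[ 672.28535377 -128.339377    130.        ]]
9.039353719194196
foot px 315.0 124.5492935180664 35.675758361816406 [[ 673.26791272 -129.23757077    6.        ]]
```

Run:
```python
from fit import *
Rt=R.from_euler('xyz',[np.pi,np.radians(26),np.radians(-40)]); G=np.array([672.3,-128.6,98])
T=G+19*Rt.as_matrix()[:,2]; print(T)
rel(T+[0,0,75],Rt=Rt); rel(T,Rt=Rt)
```

```text
[ 665.91957616 -123.24618871   80.92291312]
shift [44.2 -2.  63.1] turn [ 2.000e-02 -2.594e+01  4.000e-02]
shift [ 44.2  -2.1 138.1] turn [ 2.000e-02 -2.594e+01  4.000e-02]
```

```bash
python3 -m jog '15 -1 20 0 -9 0 1;30 -2 40 0 -18 0 1;44 -2 63 0 -26 0 1;44 -2 63 0 -26 0 1;44 -2 63 0 -26 0 1'
python3 - <<'E'
from fit import *
d=grab('wrist'); save(d['image'],'w10.png'); print(ctrl.read_state()['qpos'].round(2))
Rt=R.from_euler('xyz',[np.pi,np.radians(26),np.radians(-40)]); G=np.array([672.3,-128.6,98])
T=G+19*Rt.as_matrix()[:,2]; rel(T,Rt=Rt)
E
```

```text
clock: 10.28
eef_pos: [666.9, -123.0, 157.8]
tool_rot: [-3.139, 0.452, -0.698]
force: [-0.1, 1.1, 0.5]
width: 85.4
[ 0.13  1.01  0.29  1.03 -0.4   1.57 -1.84]
shift [33.7  2.1 71.4] turn [-0.18 -0.23  0.11]
```

View pics/w10.png

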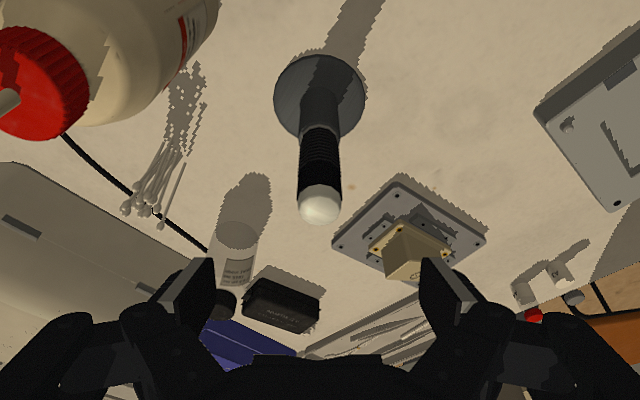

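```bash
python3 -m jog '10 0.5 22 0 0 0 1;20 1 44 0 0 0 1;30 1.5 64 0 0 0 1;33.7 1.5 71.4 0 0 0 1;33.7 1.5 71.4 0 0 0 1;33.7 1.5 71.4 0 0 0 1'
python3 - <<'E'
from fit import *
Rt=R.from_euler('xyz',[np.pi,np.radians(26),np.radians(-40)]); G=np.array([672.3,-128.6,98])
T=G+19*Rt.as_matrix()[:,2]; rel(T,Rt=Rt)
d=grab('wrist'); save(d['image'],'w11.png')
E
```

```text
clock: 11.08
eef_pos: [666.3, -123.7, 79.3]
tool_rot: [-3.139, 0.451, -0.697]
force: [-0.5, 0.3, -0.3]
width: 85.6
shift [-1.2 -0.1 -1.2] turn [-0.12 -0.16  0.04]
```

View pics/w11.png

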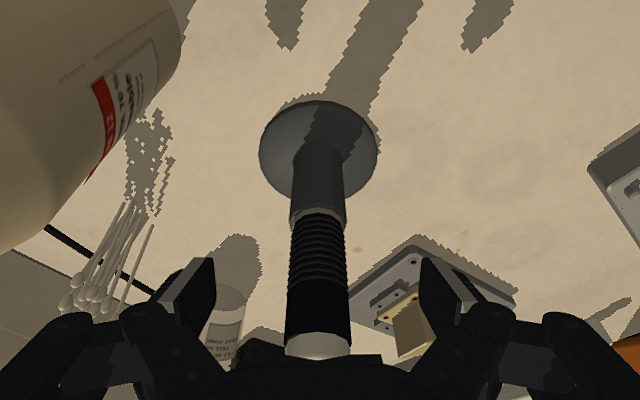

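The pen lies between the fingers, on the centre line at column 319. Closing.

```bash
python3 -m jog '-0.5 0 -1 0 0 0 -1;-0.5 0 -1 0 0 0 -1;-0.5 0 -1 0 0 0 -1;-0.5 0 -1 0 0 0 -1;-0.5 0 -1 0 0 0 -1;-0.5 0 -1 0 0 0 -1;-0.5 0 -1 0 0 0 -1'
python3 - <<'E'
from fit import *
s=ctrl.read_state(); print(s['force'],s['torque'])
M=R.from_euler('xyz',s['tool_rot']).as_matrix()
for L in (80,): print((M.T@[0,0,1.]).round(4), 'tcp',s['eef_pos'])
E
```

```text
clock: 12.0
eef_pos: [665.8, -123.6, 79.5]
tool_rot: [-3.14, 0.452, -0.698]
force: [0.2, -0.3, 2.3]
width: 22.9
[ 0.21829016 -0.29663741  2.30124596] [-0.30906779 -0.24786406  0.02221832]
[-0.4371 -0.0015 -0.8994] tcp [ 665.79247777 -123.63199441   79.51041673]
```

```bash
python3 -m jog '-2.2 0 -4.5 0 0 0 -1;-8.7 0 -18 0 0 0 -1;-17.5 0 -36 0 0 0 -1;-30.5 0 -63 0 0 0 -1;-43.7 0 -90 0 0 0 -1;-43.7 0 -90 0 0 0 -1;-43.7 0 -90 0 0 0 -1'
python3 - <<'E'
from fit import *
d=grab('wrist'); save(d['image'],'w12.png'); np.savez('w12.npz',**{k:d[k] for k in ['image','z_map','c2w','f','cx','cy','k1']},hand=d['hand_eye'])
c=grab('scene'); save(c['image'],'s12.png',(300,60,460,260),3)
E
```

```text
clock: 12.88
eef_pos: [665.4, -123.6, 179.5]
tool_rot: [-3.14, 0.453, -0.698]
force: [0.2, -0.3, -0.1]
width: 22.7
```

View pics/w12.png

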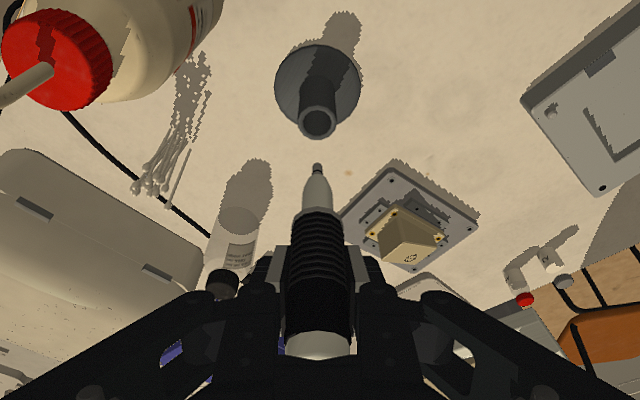

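View pics/s12.png

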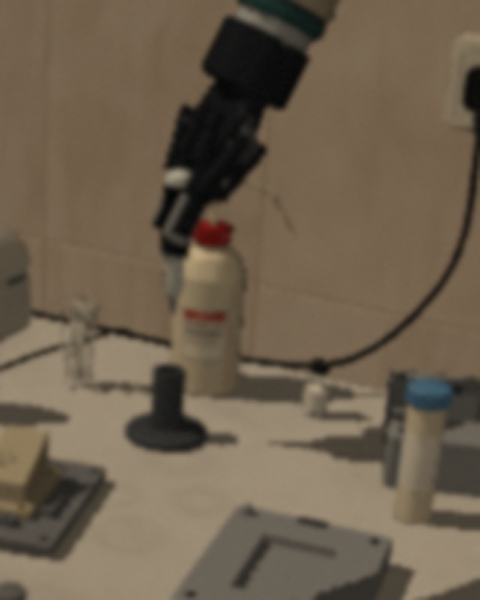

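Run:
```python
from fit import *
d=dict(np.load('w12.npz')); t=dict(d); t['c2w']=d['hand']
save(d['image'],'w12c.png',(270,150,370,370),3)
p=np.array([-.4375,0,-.8992]); tip=np.array([37.05,0,57.1])
for s in (0,16,50,110,120): print(s,proj(t,tip+s*p).round(1), d['z_map'][min(399,int(proj(t,tip+s*p)[0,1])),317])
P=cloud(t)
for r in range(165,350,15): print(r,P[r,318].round(1), end=' ')
```

```text
0 [[317.5 164.3]] 196.40349
16 [[317.5 181. ]] 175.13011
50 [[317.6 224.5]] 146.831
110 [[317.9 345.6]] 108.075745
120 [[318.  374.5]] 75.487335
165 [37.3  0.3 52.8] 180 [32.7  0.2 31.9] 195 [27.5  0.2 20.6] 210 [24.9  0.2  3.3] 225 [20.5  0.1 -4.3] 240 [ 16.8   0.1 -12.3] 255 [ 12.7   0.1 -17.9] 270 [ 10.2   0.1 -26.2] 285 [  7.4   0.1 -32.5] 300 [  3.8   0.  -36.6] 315 [  1.7   0.  -42.6] 330 [ -1.9   0.  -45.7] 345 [ -3.7   0.  -51.1]
```

View pics/w12c.png

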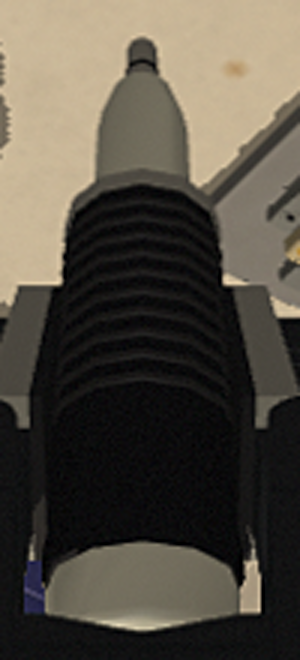

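Run:
```python
from fit import *
from scipy.optimize import least_squares
d=dict(np.load('w12.npz')); t=dict(d); t['c2w']=d['hand']; P=cloud(t); v,u=np.mgrid[:400,:640]
p0=np.array([-.4375,0,-.8992]); tip=np.array([37.05,0,57.1])
Q=P.reshape(-1,3); s=(Q-tip)@p0; r=np.linalg.norm(Q-tip-s[:,None]*p0,axis=1)
for lo,hi,rad in ((55,108,12),(28,48,8)):
    A=Q[(s>lo)&(s<hi)&(r<rad+4)&(abs(Q[:,1])<rad)]
    def f(x):
        a=np.array([x[2],x[3],-1]); a/=np.linalg.norm(a); w=A-[x[0],x[1],-19 if lo>50 else 20]
        return np.linalg.norm(w-np.outer(w@a,a),axis=1)-rad
    x=least_squares(f,[0,0,-.48,0],loss='soft_l1').x
    print(lo,len(A),x.round(3),'tilt deg',np.degrees(np.arctan(-x[2])),'ytilt',np.degrees(np.arctan(x[3])),np.std(f(x)))
```

```text
55 6548 [-0.305 -0.259 -0.492  0.003] tilt deg 26.179324988195912 ytilt 0.15979199967606228 0.7136292528001454
28 644 [ 1.8819e+01 -6.0200e-01 -4.7900e-01 -4.0000e-03] tilt deg 25.612171962689796 ytilt -0.23041935645601686 0.3536395175228167
```

Pen pose in the hand is confirmed: tilt 26.1° about the jaw axis and tip at tool (37, 0, 57). Now the standoff pose, 30 mm above the spot.

```bash
cat > press.py <<'E'
from fit import *
yaw=np.radians(15.6); tip_t=np.array([37.05,0,57.1])
n=R.from_euler('xyz',[0,-np.radians(20),yaw]).apply([0,0,1])
Rp=R.from_euler('xyz',[np.pi,np.radians(6),yaw])
spot=np.array([481.7,-97.4,43.6])
def go(h,spot=spot): rel(spot+h*n-Rp.apply(tip_t),Rt=Rp)
def tipnow():
    s=ctrl.read_state(); Rc=R.from_euler('xyz',s['tool_rot']); return s['eef_pos']+Rc.apply(tip_t),Rc
E
python3 - <<'E'
from press import *
go(30); print(n)
E
```

```text
shift [-141.8  131.9  120.4] turn [-15.46  18.42 -53.72]
[-0.329421   -0.091976    0.93969262]
```

```bash
python3 -m jog '-20 19 12 -2.5 3 -8.9 -1;-40 38 26 -5.1 6.1 -17.9 -1;-62 58 42 -7.7 9.2 -26.8 -1;-84 78 60 -10.3 12.3 -35.8 -1;-106 98 80 -12.9 15.3 -44.7 -1;-125 118 100 -14.5 17.3 -50.5 -1;-141.8 131.9 120.4 -15.5 18.4 -53.7 -1;-141.8 131.9 120.4 -15.5 18.4 -53.7 -1'
python3 - <<'E'
from press import *
go(30)
d=grab('wrist'); save(d['image'],'w13.png'); np.savez('w13.npz',**{k:d[k] for k in ['image','z_map','c2w','f','cx','cy','k1']},hand=d['hand_eye'])
print(ctrl.read_state()['qpos'].round(3)); go(30)
E
```

```text
clock: 13.98
eef_pos: [438.7, -107.8, 132.1]
tool_rot: [-3.14, 0.109, 0.272]
force: [0.7, -0.0, -1.1]
width: 22.8
shift [ 3.1  1.5 -0.6] turn [-0.08  0.26  0.01]
[ 0.045  0.561  0.146  2.064 -0.055  0.617 -1.08 ]
shift [0.4 0.1 0.1] turn [ 0.03  0.05 -0.02]
```

View pics/w13.png

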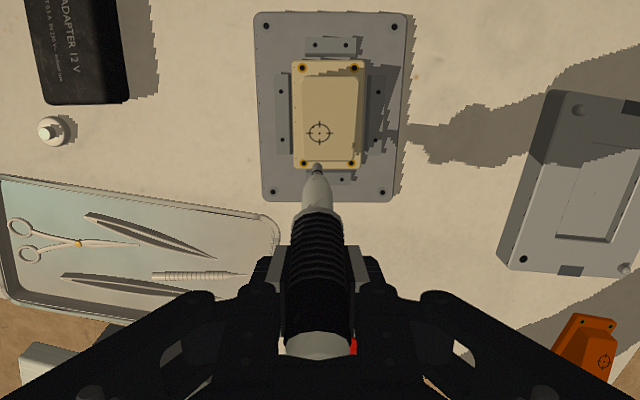

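```bash
cat > ring.py <<'E'
from press import *
def ring(f,uv,H):
    d=dict(np.load(f)); t=dict(d); t['c2w']=d['hand']; M=d['c2w'][:3,:3]@np.linalg.inv(d['hand'][:3,:3])
    p=M.T@n   # outward normal in tool frame
    r=rays(t,uv)[0]@t['c2w'][:3,:3].T; o=t['c2w'][:3,3]
    q=tip_t-H*p; k=((q-o)@p)/(r@p); X=o+k*r
    print('ring in tool',X.round(2),'foot of pen axis on face',q.round(2),'diff tool',(X-q).round(2),'expected px',proj(t,q).round(1))
    T=d['c2w']@np.linalg.inv(d['hand']); print('ring world',(T[:3,:3]@X+T[:3,3]).round(1))
E
python3 - <<'E'
from ring import *
d=dict(np.load('w13.npz')); save(d['image'],'w13c.png',(280,100,360,190),6)
ring('w13.npz',(319.5,132.5),30)
P=cloud(d); m=(slice(85,155),slice(310,352)); print(depthpt(d,[(330,110),(330,140),(312,140),(310,120)]).round(1))
E
```

```text
ring in tool [53.86  1.9  82.26] foot of pen axis on face [5.032e+01 4.000e-02 8.400e+01] diff tool [ 3.54  1.86 -1.75] expected px [[316.6 137.8]]
ring world [482.1 -97.6  44.5]
[[ 497.9  -99.8   48.7]
 [ 478.8 -105.7   41.8]
 [ 518.3  -86.1  266.5]
 [ 488.5  -89.6   47.6]]
```

View pics/w13c.png

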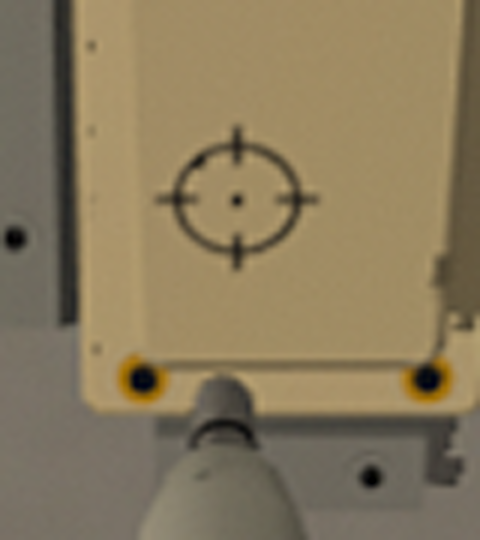

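Run:
```python
from press import *
go(8,np.array([482,-97.4,43.7]))
```

```text
shift [10.3  0.2 19.7] turn [ 0.03  0.05 -0.02]
```

```bash
python3 -m jog '5 0.1 10 0 0 0 -1;8 0.2 15 0 0 0 -1;10.3 0.2 19.7 0 0 0 -1;10.3 0.2 19.7 0 0 0 -1;10.3 0.2 19.7 0 0 0 -1;10.3 0.2 19.7 0 0 0 -1'
python3 - <<'E'
from press import *
go(8,np.array([482,-97.4,43.7]))
d=grab('wrist'); save(d['image'],'w14.png',(270,90,370,200),6); np.savez('w14.npz',**{k:d[k] for k in ['image','z_map','c2w','f','cx','cy','k1']},hand=d['hand_eye'])
E
```

```text
clock: 14.78
eef_pos: [450.9, -106.9, 112.5]
tool_rot: [3.14, 0.103, 0.272]
force: [0.5, -0.1, -0.7]
width: 22.8
shift [-1.  -0.8  0.7] turn [ 0.1  -0.08 -0.02]
```

View pics/w14.png

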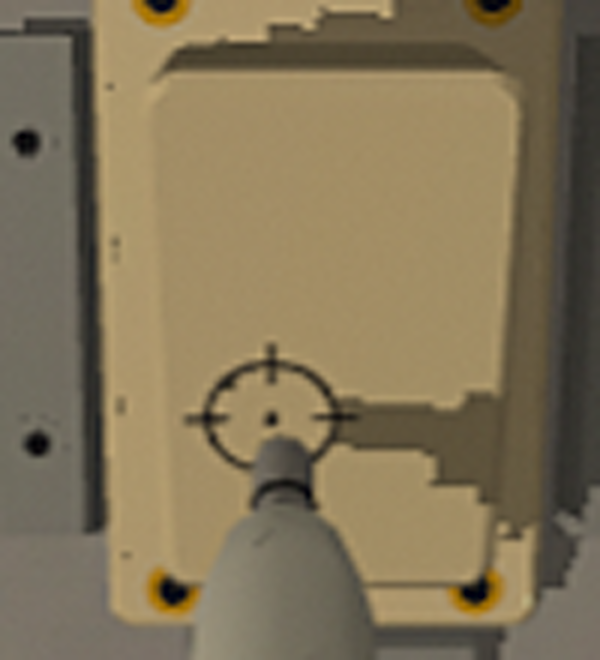

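Run:
```python
from ring import *
for H in (8,9,10): ring('w14.npz',(315.3,159.7),H)
d=dict(np.load('w14.npz')); t=dict(d); t['c2w']=d['hand']; print('tip px',proj(t,tip_t))
P=cloud(d); v,u=np.mgrid[:400,:640]
m=(u>300)&(u<352)&(v>104)&(v<148)&(P[...,2]>40); T=P[m]
h=(T-tipnow()[0])@n; print('face below tip: median',np.median(h),np.percentile(h,[10,90]))
A=np.c_[T[:,:2],np.ones(len(T))]; s=np.linalg.lstsq(A,T[:,2],rcond=None)[0]; print('slope',np.degrees(np.arctan(np.hypot(*s[:2]))),np.degrees(np.arctan2(s[1],s[0])))
M=d['c2w'][:3,:3]@np.linalg.inv(d['hand'][:3,:3]); pen=M@np.array([-np.sin(np.radians(26.1)),0,-np.cos(np.radians(26.1))]); print('pen vs n deg',np.degrees(np.arccos(pen@n)))
```

```text
ring in tool [38.65 -0.75 65.21] foot of pen axis on face [ 4.055e+01 -1.000e-02  6.430e+01] diff tool [-1.89 -0.73  0.92] expected px [[316.5 156.8]]
ring world [481.3 -97.7  43.6]
ring in tool [38.49 -0.75 66.41] foot of pen axis on face [ 4.098e+01 -2.000e-02  6.519e+01] diff tool [-2.5  -0.74  1.21] expected px [[316.5 155.9]]
ring world [481.  -97.8  42.5]
ring in tool [38.32 -0.76 67.6 ] foot of pen axis on face [ 4.142e+01 -2.000e-02  6.609e+01] diff tool [-3.1  -0.74  1.5 ] expected px [[316.5 155. ]]
ring world [480.7 -97.9  41.3]
tip px [[316.5185167  164.35264293]]
face below tip: median -8.133714722124516 [-8.91729941 -7.32825505]
slope 20.76604810899012 15.796828116768769
pen vs n deg 0.20367459705424437
```

```bash
python3 -m jog '0 0 0 0 0 0 -1;0 0 0 0 0 0 -1;0 0 0 0 0 0 -1'
python3 - <<'E'
from ring import *
go(8,np.array([482,-97.4,43.7]))
d=grab('wrist'); save(d['image'],'w15.png',(270,90,370,200),6); np.savez('w15.npz',**{k:d[k] for k in ['image','z_map','c2w','f','cx','cy','k1']},hand=d['hand_eye'])
go(8,np.array([482,-97.4,43.7]))
E
```

```text
clock: 15.2
eef_pos: [450.8, -106.8, 112.3]
tool_rot: [3.14, 0.104, 0.272]
force: [0.1, -0.2, -0.6]
width: 22.7
shift [-1.  -0.7  0.6] turn [ 0.1  -0.06 -0.01]
shift [-1.  -0.7  0.6] turn [ 0.09 -0.06 -0.01]
```

View pics/w15.png

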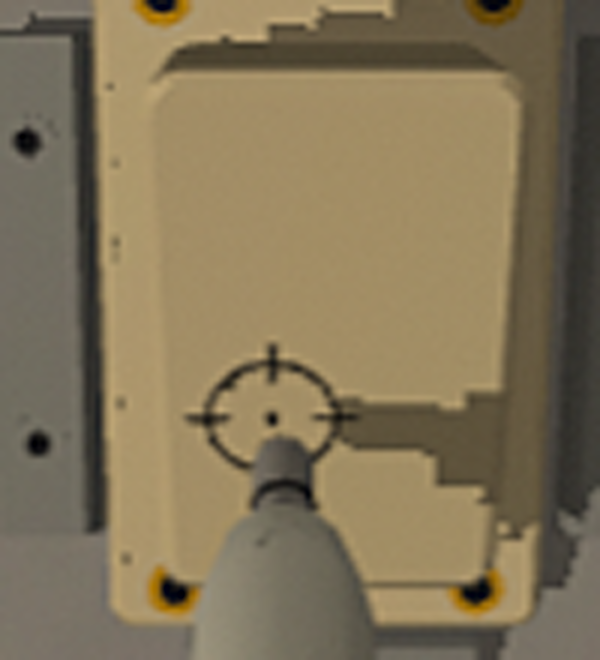

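```bash
python3 -m jog '-1.9 -0.7 0.9 0.1 -0.1 0 -1;-0.8 -0.7 3.1 0.1 -0.1 0 -1;0.3 -0.7 5.4 0.1 -0.1 0 -1;0.3 -0.7 5.4 0.1 -0.1 0 -1;0.3 -0.7 5.4 0.1 -0.1 0 -1'
python3 - <<'E'
from ring import *
d=grab('wrist'); save(d['image'],'w16.png',(270,90,370,200),6); np.savez('w16.npz',**{k:d[k] for k in ['image','z_map','c2w','f','cx','cy','k1']},hand=d['hand_eye'])
print((tipnow()[0]-[481.3,-97.7,43.6])@n, tipnow()[0])
P=cloud(d); v,u=np.mgrid[:400,:640]
m=(u>300)&(u<352)&(v>108)&(v<148)&(P[...,2]>40); T=P[m]
h=(T-tipnow()[0])@n; print(np.median(h))
E
```

```text
clock: 15.88
eef_pos: [450.4, -106.2, 106.8]
tool_rot: [-3.141, 0.106, 0.272]
force: [0.0, 0.2, -0.8]
width: 22.6
2.8645943273610537 [480.10829656 -97.92365114  46.20878036]
-2.911093237282847
```

View pics/w16.png

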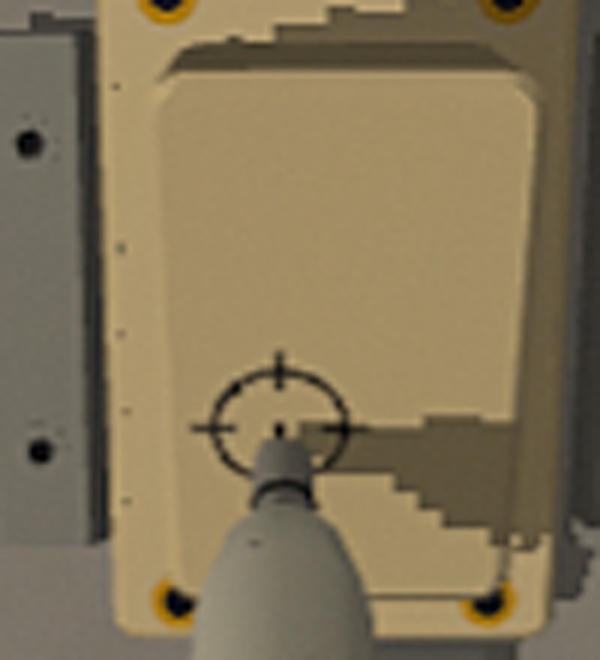

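Run:
```python
from ring import *
for H in (2,3,4): ring('w16.npz',(316.6,161.5),H)
```

```text
ring in tool [3.851e+01 5.000e-02 5.861e+01] foot of pen axis on face [37.93  0.   58.9 ] diff tool [ 0.58  0.05 -0.28] expected px [[316.5 162.4]]
ring world [481.3 -97.6  44.5]
ring in tool [3.833e+01 5.000e-02 5.981e+01] foot of pen axis on face [38.37  0.   59.8 ] diff tool [-0.03  0.05  0.02] expected px [[316.5 161.4]]
ring world [481.  -97.7  43.3]
ring in tool [3.816e+01 4.000e-02 6.101e+01] foot of pen axis on face [38.81  0.   60.69] diff tool [-0.64  0.04  0.31] expected px [[316.5 160.5]]
ring world [480.7 -97.8  42.2]
```

The pen axis meets the dot within about 0.6 mm. I'll press in steps, watching the force.

```bash
python3 -m jog '0.9 0 1.8 0 0 0 -1;1.75 0 3.6 0 0 0 -1;2.2 0 4.5 0 0 0 -1;2.2 0 4.5 0 0 0 -1'
python3 - <<'E'
from ring import *
d=grab('wrist'); save(d['image'],'w17.png',(270,90,370,200),6)
for _ in range(5):
    s=ctrl.read_state(); print((s['force']@n).round(2),((tipnow()[0]-[481.2,-97.7,43.6])@n).round(2)); grab('wrist')
E
```

```text
clock: 16.42
eef_pos: [452.1, -105.7, 102.2]
tool_rot: [-3.142, 0.105, 0.272]
force: [-0.5, -0.1, 1.4]
width: 22.5
1.78 -2.11
0.55 -2.1
1.3 -2.08
1.29 -2.09
1.27 -2.1
```

View pics/w17.png

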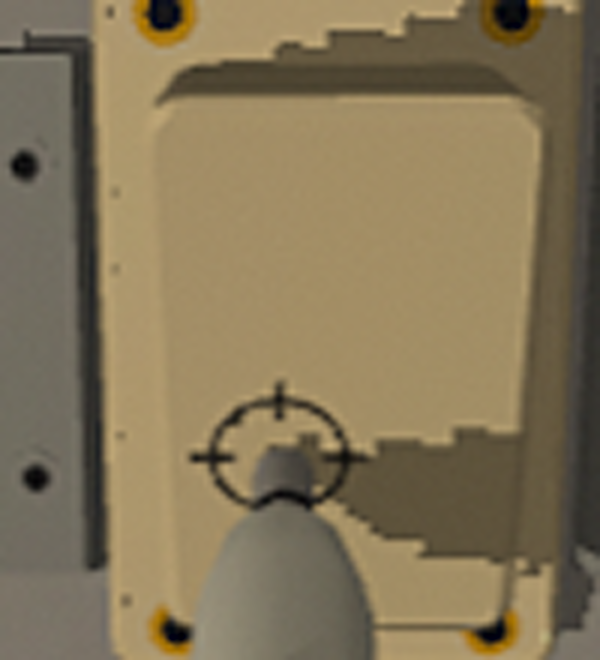

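```bash
python3 -m jog '0.6 0 1.3 0 0 0 -1;1.3 0 2.7 0 0 0 -1;1.3 0 2.7 0 0 0 -1;1.3 0 2.7 0 0 0 -1'
python3 - <<'E'
from ring import *
d=grab('wrist'); save(d['image'],'w18.png',(270,90,370,200),6)
f=[];
for _ in range(5):
    s=ctrl.read_state(); f.append(s['force']@n); grab('wrist')
print(np.mean(f),((tipnow()[0]-[481.2,-97.7,43.6])@n).round(2),tipnow()[0], s['width'])
M=tipnow()[1]; pen=M.apply([-np.sin(np.radians(26.1)),0,-np.cos(np.radians(26.1))]); print(np.degrees(np.arccos(pen@n)))
E
```

```text
clock: 17.23
eef_pos: [453.0, -105.5, 99.4]
tool_rot: [-3.142, 0.105, 0.272]
force: [0.3, 0.3, 1.9]
width: 22.8
2.5429309841092445 -5.13 [482.74759125 -97.20134817  38.73591861] 22.876840269786666
0.06455404911593475
```

View pics/w18.png

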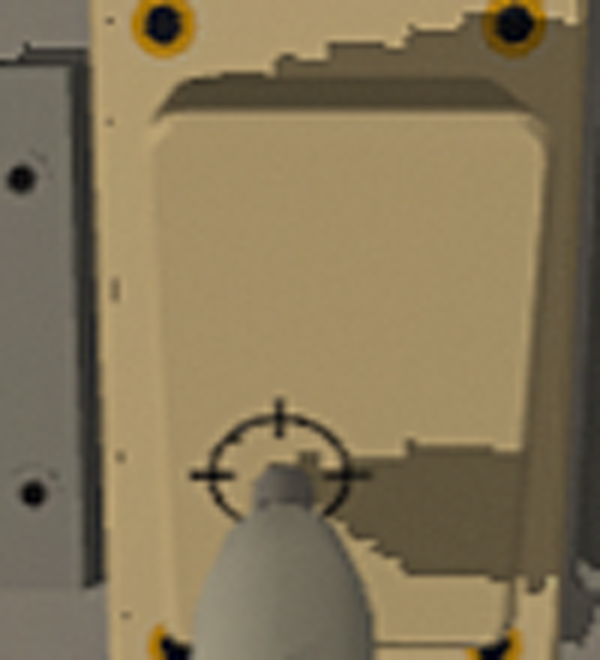

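```bash
python3 -m jog '0.4 -0.2 0.9 0 0 0 -1;0.4 -0.2 0.9 0 0 0 -1;0.4 -0.2 0.9 0 0 0 -1;0.4 -0.2 0.9 0 0 0 -1'
python3 - <<'E'
from ring import *
d=grab('wrist'); save(d['image'],'w19.png',(250,80,390,230),5); save(d['image'],'w19f.png')
np.savez('w19.npz',**{k:d[k] for k in ['image','z_map','c2w','f','cx','cy','k1']},hand=d['hand_eye'])
f=[];
for _ in range(8):
    s=ctrl.read_state(); f.append(s['force']@n); grab('wrist')
print(np.mean(f),np.std(f),((tipnow()[0]-[481.2,-97.7,43.6])@n).round(2), s['width'])
c=grab('scene'); save(c['image'],'s19.png',(260,130,420,260),4)
P=cloud(d); v,u=np.mgrid[:400,:640]
m=(u>300)&(u<345)&(v>108)&(v<148)&(P[...,2]>40); T=P[m]
print('travel by depth',np.median((T-tipnow()[0])@n))
E
```

```text
clock: 18.02
eef_pos: [453.3, -105.3, 98.4]
tool_rot: [3.141, 0.105, 0.272]
force: [-0.9, -1.7, 3.5]
width: 22.6
3.07150764797845 0.5575317430519209 -6.16 22.748078289600695
travel by depth 5.970016040912036
```

View pics/w19.png

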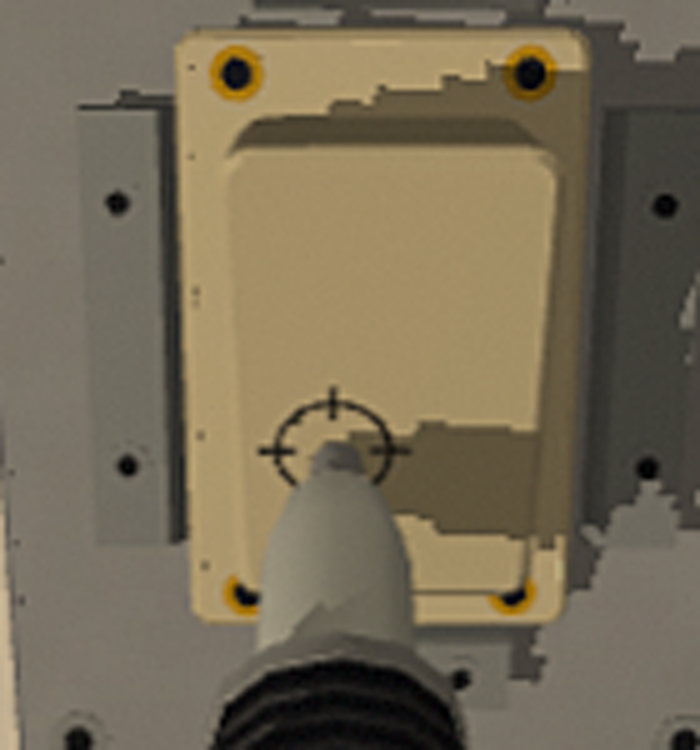

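View pics/s19.png

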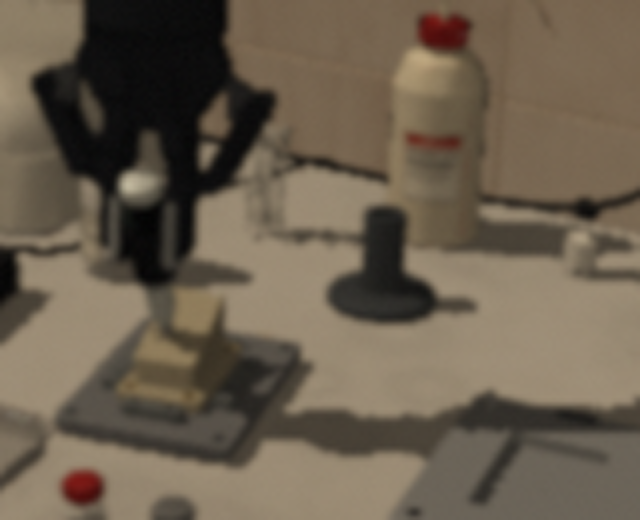

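Run:
```python
from ring import *
for H in (-5.5,-6,-6.5): ring('w19.npz',(316.8,170.2),H)
d=dict(np.load('w19.npz')); P=cloud(d); v,u=np.mgrid[:400,:640]; hsv=cv2.cvtColor(d['image'],cv2.COLOR_RGB2HSV)
for q in [(290,100),(362,100),(292,180),(360,190)]: print(depthpt(d,q).round(1))
```

```text
ring in tool [34.42  0.16 52.27] foot of pen axis on face [34.64  0.   52.16] diff tool [-0.22  0.16  0.11] expected px [[316.5 169.9]]
ring world [481.  -97.8  42.8]
ring in tool [34.52  0.16 51.66] foot of pen axis on face [34.42  0.   51.71] diff tool [ 0.1   0.16 -0.05] expected px [[316.5 170.4]]
ring world [481.2 -97.7  43.4]
ring in tool [34.62  0.17 51.05] foot of pen axis on face [34.2   0.   51.26] diff tool [ 0.42  0.16 -0.21] expected px [[316.5 170.9]]
ring world [481.3 -97.7  44. ]
[[512.5 -72.3  19.8]]
[[ 524.1 -113.9   20.1]]
[[464.  -85.8  19.3]]
[[ 469.4 -130.4   19.7]]
```

The tip is within 0.5 mm of the ring centre, travel is about 6 mm, and the wedge is level and still seated. I'll hold briefly, then hand in.

```bash
python3 -m jog '0 0 0 0 0 0 -1;0 0 0 0 0 0 -1;0 0 0 0 0 0 -1;0 0 0 0 0 0 -1;0 0 0 0 0 0 -1;0 0 0 0 0 0 -1;0 0 0 0 0 0 -1;0 0 0 0 0 0 -1'
python3 - <<'E'
from ring import *
print((tipnow()[0]-[481.2,-97.7,43.6])@n, ctrl.read_state()['force'])
print(ctrl.finish_job())
E
```

```text
clock: 19.52
eef_pos: [453.3, -105.2, 98.5]
tool_rot: [-3.142, 0.105, 0.272]
force: [-0.6, -1.7, 2.2]
width: 22.8
-6.1446251615438054 [-0.64017391 -1.73194263  2.17187782]
the job is handed in; nothing more can be done
None
```

I lifted the beige wedge out of the mould, lowered it between the test bed's locating bars and let go of it. I then took the pen from its stand, with the gripper tilted 26° to it so the arm could reach. The job was handed in at about 19.5 s with the pen still pressed on the inked ring. `finish_job` gives no verdict.

- **Wedge:** it touched down at the expected height with 3.7 N. Its flange top measured level at 19.3–20.1 mm, and it sits about 1 mm off the bed's centre, within the 1.5 mm play.
- **Pen:** its axis was square to the sloping face within about 0.2° by calculation from the measured poses. The tip was within about 0.5 mm of the ring's centre in the last wrist picture.
- **Nose travel:** the estimates differ slightly. The arm pose gives 6.1 mm, camera depth 6.0 mm and the averaged force (about 3.8 N net) about 5.6 mm. All are near half-way and well short of the 12 mm stop.
- **Force reading:** it is noisy, about ±0.6 N. The last single reading before hand-in was lower, about 3.2 N net (about 4 mm of travel), although the arm had not moved.
- **Other things:** nothing else was touched as far as I could tell. I did not do a final measured check of the bystanders' positions.

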